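Load the solder reel that stands behind the bottles

TASK

The solder reel is boxed in at the back of the plywood caddy: first move the jar, the square bottle and the butane can out of the caddy so that all three stand upright together on the steel tray. Then fetch the reel and set it down over the spindle of the reel stand, resting on its base, and afterwards put the jar, the bottle and the can back in the caddy, each upright on the very spot where it stood at the start. Don't tip any of the three over, and leave the small tin, the dish and the snips where they are.

Things in the scene. Friction and masses are not known exactly. Their poses are not given: they have to be found in the camera images.
- reel: reel of solder wire, grey flanges, bright wire, on end at the back of the caddy: 54 mm across, 36 mm high, with a vertical through bore of 22 mm. 0.22 kg. Origin: centre of its underside, z along the bore. Jar, bottle and can stand 5 to 14 mm from it, left, right and in front, the caddy's back panel 7 mm behind: no room for a gripper until all three are away
- jar: round clear jar of brass findings with an aluminium screw lid: lid 52 mm across and 19 mm high, glass 49 mm across, 95 mm high in all. 0.18 to 0.36 kg. Origin: centre of its underside, z up. Starts in one of three places in the caddy (left of, right of or in front of the reel), all about 60 mm from the reel's centre
- bottle: square white flux bottle, 44 x 44 mm body, 90 mm high, then a shoulder and a black round cap 27 mm across, 110 mm high in all. 0.14 to 0.28 kg. Origin: centre of its underside, z up, x and y square to its sides. Starts in one of the same three places
- can: round steel butane refill can, 45 mm across, straight up to 100 mm, then a dome and thin nozzle up to 121 mm. 0.13 to 0.25 kg. Origin: centre of its underside, z up. Starts in one of the same three places
- caddy: open plywood caddy, fixed, 147 (x) by 198 mm (y), walls and floor 6 mm thick. Origin: centre of its underside; x points to its back, away from the robot; inner floor at z = 6 mm. Back panel (+x) 45 mm high, sides 25 mm, front lip 12 mm. Reel at about x 34, y 0 mm; the containers' three places at about (34, 60), (34, -60) and (-27, 0) mm
- tray: flat empty stainless tray, fixed, 256 mm along its x and 126 mm along its y, rim 12 mm high. Origin: centre of its underside, inner floor at z = 3 mm; inside 250 by 120 mm. Stands at the left or the right of the caddy
- stand: reel stand, fixed: round dark base 90 mm across and 12 mm high with one upright steel spindle 8 mm thick at its centre, whose round tip is 64 mm above the underside. Origin: centre of the underside, z up along the spindle. Stands on the other side of the caddy from the tray
- tin: bystander: small round aluminium tin, 42 mm across, 19 mm high, in the caddy's front left corner. Origin: centre of its underside
- dish: bystander: small white ceramic flux dish with a borax cone in it, 68 mm across, 22 mm high, on the board in front of the caddy. Origin: centre of its underside
- snips: bystander: red and white handled metal snips lying on the board in front of the caddy, 180 mm long, 14 mm high. Origin: under its pivot; x points along the blades

How it is judged:
By the outcome, as a careful person would: the job done as asked, in the order asked, and still so for the second after the job is handed in, with the robot touching nothing.
It also fails if it takes over 128 s, if anything falls off the work surface, if the arm or the gripper's body presses on something with over 40 N, if the wrist force passes 120 N, or if a joint passes its speed limit or range.

ROBOT

A 6-joint arm with a two-finger parallel gripper is mounted at the origin on the work surface. World frame = base frame: x ahead of the robot, y to its left, z up, the work surface at z = 0. Lengths are in mm, angles in rad, forces in N, time in s.
With the tool pointing down it reaches from about 350 to 875 mm from the base axis. Payload 4.2 kg.
Tool frame: the origin (TCP) lies at the very end of the fingers, on their centre line; the grasp point (between the pads) lies 19 mm behind it; z points along the fingers, y is the line along which they close (so a half turn about z gives the same grasp; the last joint's range is limited). The gripper opens to 85 mm and grips with 20 to 120 N. Pads are 22 mm wide; open, the fingers measure 114 mm over their backs; the gripper's body (76 mm by 85 mm) begins 54 mm behind the grasp point. The pads swing forward as they close: fully open they stand 13 mm farther back than shut.
Start: joints at [1.582, 0.385, 0.008, 0, -1.194, -0.259], TCP at [153.263, 605.896, 231.312] pointing down, gripper open.
Joint ranges: [-3.14, 3.14], [-1.21, 2.06], [-1.07, 1.41], [-3.16, 2.05], [-2.99, -0.16], [-3.1, 3.1]. Speed limits (rad/s): [2.79, 2.79, 3.14, 3.14, 3.14, 3.14].

INTERFACE

Orientations are given as a unit quaternion [x, y, z, w].
In Python, from bench import arm, viewer gives the robot as it stands. The module is installed in compiled form; this text tells all that it offers.
- The arm moves only by the tool shift_gripper, called after "Call:" as a command line: name --argument value ..., lists and objects as JSON in quotes. Schema: {"type":"object","properties":{"deltas":{"type":"array","items":{"type":"array","prefixItems":[{"type":"array","items":{"type":"number"},"minItems":3,"maxItems":3},{"type":"array","items":{"type":"number"},"minItems":3,"maxItems":3}],"minItems":2,"maxItems":2},"minItems":1,"maxItems":10},"finger_gap":{"type":"number"},"only":{"type":"string"},"quiet":{"type":"boolean"},"lines":{"type":"string"}},"required":["deltas"],"additionalProperties":false}. deltas is a list of rows, 1 to 10 of them, each written [[dx, dy, dz], [rx, ry, rz]]: dx, dy, dz in units of 25 mm, then a rotation vector rx, ry, rz in units of 0.05 rad; each row is the pose to reach, as a shift and turn from the pose commanded when the call began, along the tool's axes at that moment; what a row does not reach only later rows make up. A row lasts 1/10 s, in which the tool goes at most 50 mm and 0.15 rad, less where a joint would pass 70% of its speed; a pose out of reach is approached as far as the arm can. finger_gap is the finger opening in mm, set as the call begins (left out keeps the last). The fingers move at their own pace and stop on an object; the grip force is fixed at half the most. Time passes only in rows, so rows that do not move let the fingers close. The tool returns the time, the measured TCP pose, the force, the opening and the grip force at its end. only (a regular expression) keeps the lines of the reply that match it, lines (a string "A,B") keeps lines A to B, and quiet returns only ok. Input that does not fit is refused with a message, and nothing moves.
- arm.read_state(): the state, without advancing time (a new reading comes with each control period).
- viewer.get_image(name): name is "side" or "top"; returns (picture, depth): 400x640x3 uint8, blue, green, red; 400x640 float32, mm along the optical axis (not along the pixel's ray), 0 where there is no reading.
- viewer.get_calibration(name): a dict with "K" (3x3 intrinsics, pixels), "rvec" (rotation vector, rad) and "tvec" (3), from world to camera coordinates, as OpenCV has them. Camera axes: x right, y down, z forward; pixel columns grow to the right and rows downward; lengths in mm; the calibration is good to about 2 mm. A picture is of the moment at which its call begins. get_calibration takes no time and is no camera call.
- arm.job_done(): hands the job in; it is judged then, once.
The state is a dict: "clock": time; "joints": joint angles; "joint_vel": joint speeds; "joint_efforts": joint torques, N m; "position": TCP position; "ee_rot": TCP orientation; "contact_force": force on the tool from outside, world axes, zero at the start; "wrist_torque": the same for the moment, N m; "gripper_width": finger opening in mm; "grasp_force": force on a finger pad.
Only numpy, scipy, OpenCV 4.12 (cv2) and the standard library are available. Lean on these libraries where they do the work, as an engineer would, in place of code of your own. Each camera call takes 0.05 s, during which the arm holds its last target. There are 200 camera calls.

## Working session

There is one attempt and no reset: what is moved stays moved. The work goes in short steps, Python scripts to look and compute and a tool call to move; the robot and the scene stay as the last step left them, time stands still between calls to the robot, and variables do not carry over. Pictures are saved under pics/ and viewed, at most 14 in all, crops included, and the job is handed in when it is done.

```bash
mkdir -p pics; cat > h.py <<'E'
import numpy as np, cv2
from bench import arm, viewer
from scipy.spatial.transform import Rotation as R
def cal(n):
    c=viewer.get_calibration(n); return np.array(c["K"],float),R.from_rotvec(np.ravel(c["rvec"])).as_matrix(),np.ravel(c["tvec"]).astype(float)
def ray(n,u,v,z):
    K,r,t=cal(n); d=r.T@np.linalg.solve(K,[u,v,1.]); o=-r.T@t
    return o+d*(z-o[2])/d[2]
def cloud(n,dep):
    K,r,t=cal(n); v,u=np.mgrid[:400,:640]
    p=np.stack([u,v,np.ones_like(u)],-1)@np.linalg.inv(K).T*dep[...,None]
    return (p-t)@r
def shift(target):
    s=arm.read_state(); return R.from_quat(s["ee_rot"]).inv().apply(np.array(target)-s["position"])
E
python3 - <<'E'
from h import *
for n in("top","side"):
    p,d=viewer.get_image(n); cv2.imwrite(f"pics/{n}0.png",p); np.savez(f"{n}0.npz",p=p,d=d)
    K,r,t=cal(n); print(n,K.tolist(),(-r.T@t).round(),r.round(2).tolist())
print(arm.read_state())
E
```

```text
top [[451.2408933930828, 0.0, 310.1545569761268], [0.0, 451.2408933930828, 198.5375144134089], [0.0, 0.0, 1.0]] [353.  22. 888.] [[0.03, -1.0, 0.04], [-0.98, -0.03, -0.18], [0.18, -0.03, -0.98]]
side [[471.43376413121837, 0.0, 317.8101208350074], [0.0, 471.43376413121837, 194.91606843952465], [0.0, 0.0, 1.0]] [  33. -766.  774.] [[0.86, -0.51, 0.01], [-0.31, -0.54, -0.78], [0.41, 0.66, -0.63]]
{'clock': 0.1, 'joints': array([ 1.58160484e+00,  3.85496140e-01,  6.74758439e-03, -4.06079349e-04,
       -1.19401718e+00, -2.58651318e-01]), 'joint_vel': array([ 0.00269993, -0.00229235,  0.00351806,  0.00185982,  0.00063904,
       -0.00034684]), 'joint_efforts': array([-2.18160121e-04, -3.93318307e+01,  1.88928777e+01,  4.19793874e+00,
       -2.60389104e-03,  3.31567648e-06]), 'position': array([153.15318094, 605.39972222, 230.31949085]), 'ee_rot': array([ 9.92321805e-01, -1.23678733e-01, -5.47450427e-05,  1.00113234e-03]), 'contact_force': array([ 0.1395234 ,  0.50871619, -0.02264859]), 'wrist_torque': array([-0.01554405,  0.07408597,  0.04713344]), 'grasp_force': 0.0, 'gripper_width': 85.50008749867985}
```

View pics/top0.png

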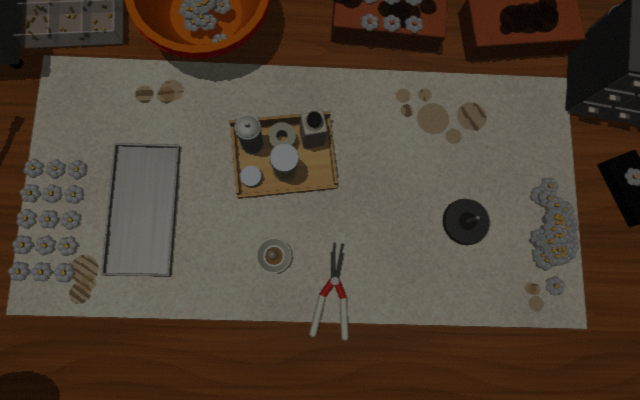

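View pics/side0.png

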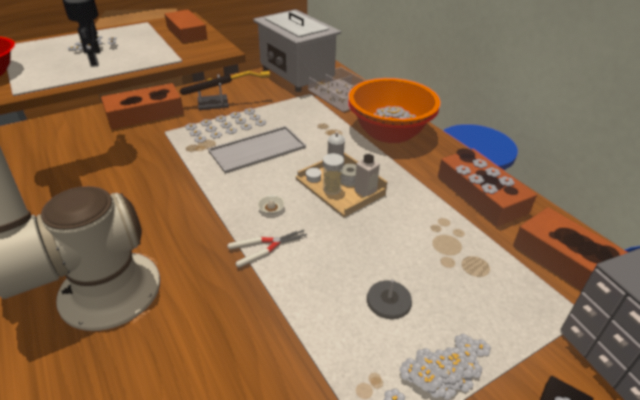

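The top view shows the can at about (248,127), the reel at (282,135), the bottle at (313,122), the jar in front at (285,156) and the tin at (250,176). The tray is at (143,210), the stand at (467,221), the dish at (275,256) and the snips at (335,290). The side view agrees with this layout. Next I'll measure positions.

```bash
python3 - <<'E'
from h import *
for n,(a,b,c,d_) in (("top",(100,210,220,350)),("side",(120,220,285,395))):
    f=np.load(n+"0.npz"); cv2.imwrite(f"pics/{n}crop.png",cv2.resize(f["p"][a:b,c:d_],None,fx=5,fy=5,interpolation=cv2.INTER_CUBIC))
f=np.load("top0.npz"); P=cloud("top",f["d"]); ok=f["d"]>0
Z=P[...,2]
np.set_printoptions(precision=1,suppress=True,linewidth=150)
print("board z",np.median(Z[280:300,200:240]),"tray",P[210,143],"stand base",P[230,460])
reg=np.zeros_like(ok); reg[105:205,222:345]=1
for lo,hi in((92,99),(97,104),(104,130),(36,45),(22,28),(49,54),(15,20)):
    m=(ok&reg&(Z>lo)&(Z<hi)).astype(np.uint8)
    k,l,s,c=cv2.connectedComponentsWithStats(m)
    for i in range(1,k):
        if s[i,4]>15:
            q=P[l==i]; (cx,cy),r=cv2.minEnclosingCircle(q[:,:2].astype(np.float32)); print((lo,hi),s[i,4],c[i],"cen",q.mean(0),"circ",round(cx,1),round(cy,1),round(r,1))
# tray / stand by height
for nm,(v0,v1,u0,u1),lo,hi in(("stand",(190,255,430,500),8,16),("tray",(135,285,95,190),8,16)):
    g=P[v0:v1,u0:u1].reshape(-1,3); g=g[(g[:,2]>lo)&(g[:,2]<hi)].astype(np.float32)
    print(nm,len(g),cv2.minAreaRect(g[:,:2]),cv2.minEnclosingCircle(g[:,:2]))
E
```

```text
board z 6.867475291121953 tray [482.9 317.3  11. ] stand base [ 462.7 -302.1   17.4]
(92, 99) 28 [252.  139.1] cen [607.2 105.2  95.6] circ 613.3 108.0 18.4
(92, 99) 28 [314.6 134.4] cen [620.8  -8.7  95.6] circ 621.5 -11.2 18.8
(97, 104) 238 [313.4 124.6] cen [637.3  -5.8 101.7] circ 641.3 -6.1 29.0
(97, 104) 23 [253.6 137.8] cen [608.2 101.9 100.7] circ 612.5 103.1 15.3
(104, 130) 299 [313.9 121. ] cen [638.9  -5.9 116.3] circ 643.8 -3.4 22.7
(104, 130) 504 [247.6 127.3] cen [621.6 111.7 118.2] circ 624.7 112.4 23.5
(104, 130) 644 [284.1 157.3] cen [571.7  45.1 107.8] circ 572.7 45.4 26.8
(36, 45) 45 [272.9 120.8] cen [664.2  72.   40.5] circ 663.9 72.6 24.7
(36, 45) 21 [293.4 118.9] cen [669.8  31.9  40.1] circ 670.0 32.6 12.0
(36, 45) 16 [281.5 131.9] cen [642.   54.2  40.5] circ 638.4 53.1 9.8
(36, 45) 29 [252.9 147.9] cen [607.4 108.4  39.9] circ 615.6 110.7 19.8
(36, 45) 25 [310.8 143.8] cen [619.8  -4.   40.5] circ 621.7 -3.3 14.7
(36, 45) 27 [284.6 177.2] cen [551.3  44.7  40. ] circ 559.1 45.2 20.3
(49, 54) 18 [327.4 112.7] cen [681.2 -34.4  51.3] circ 682.3 -33.7 6.0
(49, 54) 127 [279.5 116.9] cen [668.5  58.8  51.7] circ 670.0 60.7 42.0
(49, 54) 110 [274.7 133.8] cen [634.3  66.8  50.3] circ 634.1 61.3 25.5
(49, 54) 110 [289.1 133.6] cen [635.9  38.9  50.1] circ 635.9 41.2 22.1
(15, 20) 32 [332.1 186.4] cen [541.2 -49.1  18. ] circ 540.7 -48.7 10.4
(15, 20) 255 [281.6 191.4] cen [527.7  49.9  17.9] circ 528.6 50.9 86.9Traceback (most recent call last):
  File "<stdin>", line 18, in <module>
cv2.error: OpenCV(4.12.0) /io/opencv/modules/imgproc/src/convhull.cpp:143: error: (-215:Assertion failed) total >= 0 && (depth == CV_32F || depth == CV_32S) in function 'convexHull'
```

View pics/topcrop.png

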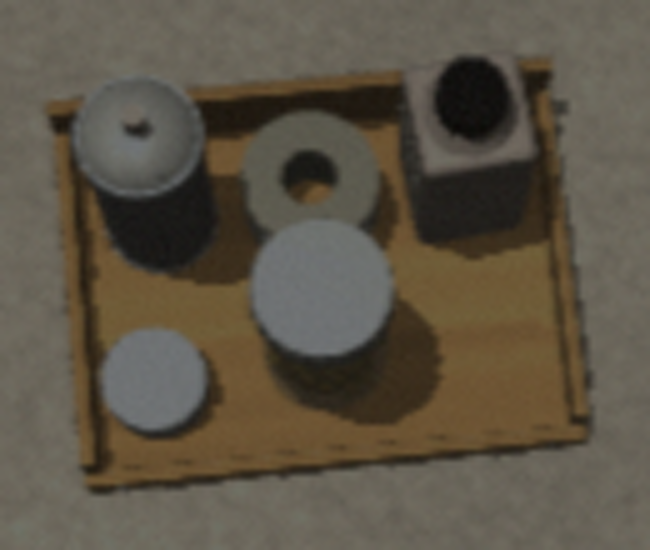

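View pics/sidecrop.png

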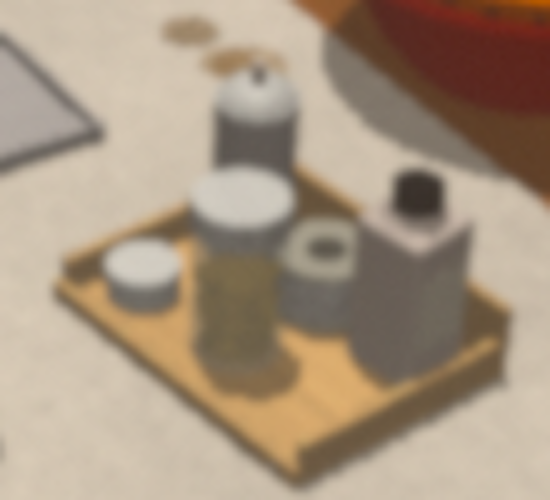

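The crops confirm it: can back left, reel centre back with its bore at crop (308,177), bottle back right, jar in front and tin front left. Depth heights read about 7 mm high, so I'll check whether that is the board's thickness or a bias.

```bash
cat >> h.py <<'E'
def circ(q):
    A=np.c_[2*q,np.ones(len(q))]; s=np.linalg.lstsq(A,(q**2).sum(1),rcond=None)[0]; return s[:2],np.sqrt(s[2]+s[:2]@s[:2])
E
python3 - <<'E'
from h import *
np.set_printoptions(precision=1,suppress=True,linewidth=150)
f=np.load("top0.npz"); P=cloud("top",f["d"]); Z=P[...,2]
g=np.load("side0.npz"); S=cloud("side",g["d"])
print("board top cam",[np.round(np.median(Z[v:v+15,u:u+15]),1) for v,u in((280,200),(80,280),(290,500),(100,520),(200,380))],"wood",[np.round(np.median(Z[v:v+12,u:u+12]),1) for v,u in((340,100),(350,400),(350,560),(30,300))])
print("board side cam",[np.round(np.median(S[v:v+10,u:u+10,2]),1) for v,u in((200,220),(250,300),(300,450),(130,280))],"wood",[np.round(np.median(S[v:v+10,u:u+10,2]),1) for v,u in((300,200),(200,120))])
for nm,(v0,v1,u0,u1) in(("stand",(190,255,430,500)),("tray",(135,285,95,190)),("tin",(163,190,237,265)),("dish",(233,275,253,297))):
    q=P[v0:v1,u0:u1].reshape(-1,3); 
    h=np.histogram(q[:,2],np.arange(-2,80,2)); print(nm,[(int(e),int(c)) for c,e in zip(*h) if c>5])
E
```

```text
board top cam [np.float64(6.8), np.float64(7.1), np.float64(5.9), np.float64(6.5), np.float64(6.6)] wood [np.float64(0.9), np.float64(0.2), np.float64(0.1), np.float64(1.1)]
board side cam [np.float64(7.1), np.float64(7.1), np.float64(7.0), np.float64(10.4)] wood [np.float64(0.9), np.float64(210.4)]
stand [(2, 162), (4, 926), (6, 1337), (8, 443), (10, 54), (12, 20), (14, 106), (16, 544), (18, 632), (20, 240), (22, 13), (66, 6)]
tray [(2, 107), (4, 1201), (6, 3227), (8, 4377), (10, 3417), (12, 830), (14, 138), (16, 276), (18, 421), (20, 173), (22, 18)]
tin [(8, 9), (10, 79), (12, 156), (14, 85), (16, 12), (20, 6), (24, 10), (26, 10), (28, 40), (30, 164), (32, 139), (34, 33)]
dish [(2, 32), (4, 226), (6, 418), (8, 239), (10, 178), (12, 148), (14, 83), (16, 104), (18, 97), (20, 133), (22, 130), (24, 33), (26, 9), (28, 6)]
```

The board is about 6.5 mm thick, since the wood reads 0 and all heights are consistent with that. Now the precise poses.

```bash
cat > meas.py <<'E'
from h import *
B=6.6
def sect(P,lo,hi,box,closed=True):
    v0,v1,u0,u1=box; q=P[v0:v1,u0:u1].reshape(-1,3); q=q[(q[:,2]>lo)&(q[:,2]<hi)]; return q[:,:2].astype(np.float32)
def hullpts(q,n=2): return cv2.convexHull(q)[:,0]
E
python3 - <<'E'
from meas import *
np.set_printoptions(precision=1,suppress=True,linewidth=150)
f=np.load("top0.npz"); P=cloud("top",f["d"]); p=f["p"]
def pr(n,q): 
    h=hullpts(q); c,r=circ(h); print(n,len(q),"fit",c,round(float(r),1),"mean",q.mean(0))
pr("can>105",sect(P,107,140,(105,160,230,268)))
pr("jar",sect(P,101,115,(135,185,262,308)))
pr("cap",sect(P,112,126,(105,140,298,330)))
q=sect(P,98,128,(105,150,298,332)); print("bottle rect",cv2.minAreaRect(q))
q=sect(P,45,56,(118,146,266,300)); pr("reel",q)
pr("tin",sect(P,26,38,(160,192,236,266)))
pr("stand",sect(P,14,24,(190,255,430,500)))
pr("tip",sect(P,50,90,(190,255,430,500)))
# back panel top z~B+45
q=sect(P,47,56,(105,124,228,340)); vx,vy,x0,y0=cv2.fitLine(q,cv2.DIST_HUBER,0,.01,.01).ravel(); print("back line",len(q),(x0,y0),np.degrees(np.arctan2(-vx,vy)) if vy>0 else np.degrees(np.arctan2(vx,-vy)))
# caddy outline by colour, ray cast on rims: sides rim B+25
hsv=cv2.cvtColor(p,cv2.COLOR_BGR2HSV)
m=cv2.inRange(hsv,(8,90,40),(28,255,255)); m[:, :225]=0;m[:,345:]=0;m[:105]=0;m[205:]=0
m2=np.zeros_like(m); m2[m>0]=255
pts=P[m>0]; 
for lo,hi,n in((27,36,"side/rim"),(15,22,"front lip"),(47,56,"back")):
    s=pts[(pts[:,2]>lo)&(pts[:,2]<hi)]; print(n,len(s),s.min(0),s.max(0),cv2.minAreaRect(s[:,:2].astype(np.float32)))
# tray rim by height
q=sect(P,15.5,23,(135,285,95,190)); print("tray rim",cv2.minAreaRect(q))
q2=np.float32([ray("top",u,v,B+12)[:2] for u,v in((115,144),(180,145),(170,275),(104,275))]); print("tray corners",q2,q2.mean(0))
E
```

```text
can>105 517 fit [624.4 112.7] 22.8 mean [621.9 111.9]
jar 656 fit [582.5  38.2] 33.6 mean [571.6  45. ]
cap 190 fit [642.   -6.5] 13.1 mean [640.7  -6.3]
bottle rect ((641.9298095703125, -6.564605712890625), (43.8611946105957, 44.12627410888672), 11.363818168640137)
reel 491 fit [643.3  55.3] 32.6 mean [639.   54.8]
tin 427 fit [553.9 123.3] 30.9 mean [552.9 115.2]
stand 1535 fit [ 481.7 -317. ] 44.6 mean [ 480.8 -316.1]
tip 28 fit [ 481.1 -316.4] 3.5 mean [ 480.7 -315.6]
back line 226 (np.float32(667.30994), np.float32(59.650803)) 7.694929
side/rim 436 [519.4 -57.3  27. ] [679.9 154.6  35.9] ((599.6029663085938, 48.74797058105469), (135.958251953125, 197.72352600097656), 7.776914596557617)
front lip 705 [513.4 -58.5  15. ] [678.8 148.1  21.8] ((595.822998046875, 48.34912109375), (141.98831176757812, 197.0408172607422), 7.832919597625732)
back 195 [548.4 -37.5  47.3] [683.1 156.   55.9] ((610.0054321289062, 51.62274169921875), (124.23180389404297, 195.00489807128906), 7.4448323249816895)
tray rim ((486.4048156738281, 318.91436767578125), (257.46734619140625, 128.99368286132812), 0.4116179645061493)
tray corners [[611.3 381.5]
 [614.2 254.6]
 [360.1 253.1]
 [356.7 375. ]] [485.6 316.1]
```

```bash
cat > go.py <<'E'
import sys; from h import *
# prints shift/turn in tool axes to world x y z [yaw deg of tool x]
a=list(map(float,sys.argv[1:])); s=arm.read_state(); q=R.from_quat(s["ee_rot"])
yaw=a[3] if len(a)>3 else 11.4
T=R.from_euler("z",yaw,degrees=True)*R.from_quat([1,0,0,0])
print(s["clock"],np.round(s["position"],1),"shift",np.round(q.inv().apply(np.array(a[:3])-s["position"]),1),"turn",np.round((q.inv()*T).as_rotvec(),3))
E
python3 go.py 572.5 45.2 180
```

```text
0.1 [153.2 605.4 230.3] shift [544.  440.   51.3] turn [ 0.002  0.    -0.447]
```

Careful with the scale: shifts go in units of 25 mm and turns go in units of 0.05 rad. That gives: 393 mm is 15.72, 354 mm is 14.16, -0.447 rad is -8.94.

Call:
shift_gripper --deltas '[[[1.6,1.28,0],[0,0,-2]],[[3.2,2.56,0],[0,0,-4]],[[4.8,3.84,0],[0,0,-6]],[[6.4,5.12,0],[0,0,-8]],[[7.92,6.4,0],[0,0,-8.94]],[[9.48,7.68,0],[0,0,-8.94]],[[11.04,8.92,0],[0,0,-8.94]],[[12.6,10.2,0],[0,0,-8.94]],[[14.16,11.44,0],[0,0,-8.94]],[[15.72,12.72,0],[0,0,-8.94]]]' --finger_gap 85

```text
clock: 1.1
position: [453.6, 203.8, 231.2]
ee_rot: [0.995, 0.1, -0.0, -0.0]
contact_force: [1.6, 0.1, 0.0]
gripper_width: 84.7
grasp_force: 0.0
```

```bash
python3 go.py 572.5 45.2 180
```

```text
1.1 [453.6 203.8 231.2] shift [ 85.1 179.   51.2] turn [-0.     0.     0.001]
```

To row units: 38 mm is 1.52, 176 mm is 7.04.

Call:
shift_gripper --deltas '[[[0.8,1.68,0.48],[0,0,0]],[[1.6,3.36,1],[0,0,0]],[[2.4,5.04,1.52],[0,0,0]],[[2.96,6.2,2],[0,0,0]],[[3.32,7.04,2.04],[0,0,0]],[[3.32,7.04,2.04],[0,0,0]],[[3.32,7.04,2.04],[0,0,0]]]'

```text
clock: 1.8
position: [568.9, 49.2, 179.7]
ee_rot: [0.995, 0.099, -0.001, 0.0]
contact_force: [0.5, -0.4, 0.4]
gripper_width: 85.3
grasp_force: 0.0
```

```bash
python3 go.py 572.5 45.2 73
```

```text
1.8 [568.9  49.2 179.7] shift [  2.9   4.7 106.7] turn [-0.     0.001 -0.001]
```

To row units: 5 mm is 0.2, 3 mm is 0.12.

Call:
shift_gripper --deltas '[[[0.12,0.2,1.2],[0,0,0]],[[0.12,0.2,2.4],[0,0,0]],[[0.12,0.2,3.6],[0,0,0]],[[0.12,0.2,4.12],[0,0,0]],[[0.12,0.2,4.28],[0,0,0]],[[0.12,0.2,4.28],[0,0,0]]]'

```text
clock: 2.4
position: [573.4, 46.0, 73.9]
ee_rot: [0.995, 0.1, 0.0, 0.0]
contact_force: [-0.0, -0.8, -0.3]
gripper_width: 85.2
grasp_force: 0.0
```

Call:
shift_gripper --deltas '[[[0,0,0],[0,0,0]],[[0,0,0],[0,0,0]],[[0,0,0],[0,0,0]],[[0,0,0],[0,0,0]],[[0,0,0],[0,0,0]],[[0,0,0],[0,0,0]]]' --finger_gap 40

```text
clock: 3.0
position: [574.1, 45.5, 75.0]
ee_rot: [0.995, 0.1, 0.002, -0.0]
contact_force: [-1.5, 0.5, 5.7]
gripper_width: 50.7
grasp_force: 61.7
```

```bash
python3 go.py 407 317 130
```

```text
3.0 [574.1  45.5  75. ] shift [-109.8 -299.3  -55.3] turn [-0.    -0.003  0.001]
```

Call:
shift_gripper --deltas '[[[0,0,-0.4],[0,0,0]],[[0,0,-1.2],[0,0,0]],[[0,0,-2],[0,0,0]],[[-0.24,-0.64,-2.4],[0,0,0]],[[-0.64,-1.72,-2.4],[0,0,0]],[[-1.08,-2.92,-2.4],[0,0,0]],[[-1.52,-4.12,-2.4],[0,0,0]],[[-1.96,-5.32,-2.4],[0,0,0]],[[-2.4,-6.52,-2.4],[0,0,0]],[[-2.84,-7.72,-2.4],[0,0,0]]]'

```text
clock: 4.0
position: [464.0, 221.0, 133.2]
ee_rot: [0.995, 0.099, -0.001, 0.0]
contact_force: [-0.3, 0.4, -1.7]
gripper_width: 50.3
grasp_force: 62.9
```

Call:
shift_gripper --deltas '[[[-0.44,-1.2,0],[0,0,0]],[[-0.88,-2.4,0],[0,0,0]],[[-1.32,-3.4,0],[0,0,0]],[[-1.52,-4,0],[0,0,0]],[[-1.6,-4.24,0],[0,0,0]],[[-1.6,-4.24,0],[0,0,0]]]'

```text
clock: 4.6
position: [404.9, 316.5, 133.2]
ee_rot: [0.995, 0.1, -0.0, 0.0]
contact_force: [1.0, -0.2, -1.4]
gripper_width: 50.6
grasp_force: 63.0
```

```bash
python3 go.py 407 317 70
```

```text
4.6 [404.9 316.5 133.2] shift [ 2.2 -0.  63.2] turn [0.    0.    0.001]
```

To row units: 63 mm is 2.52, 62 mm is 2.48.

Call:
shift_gripper --deltas '[[[0,0,0.8],[0,0,0]],[[0,0,1.6],[0,0,0]],[[0,0,2.12],[0,0,0]],[[0,0,2.36],[0,0,0]],[[0,0,2.44],[0,0,0]],[[0,0,2.48],[0,0,0]],[[0,0,2.52],[0,0,0]]]'

```text
clock: 5.3
position: [405.8, 315.8, 72.0]
ee_rot: [0.995, 0.1, 0.0, 0.0]
contact_force: [-1.2, -5.6, 11.7]
gripper_width: 50.6
grasp_force: 64.1
```

Call:
shift_gripper --deltas '[[[0,0,0],[0,0,0]],[[0,0,0],[0,0,0]]]'

```text
clock: 5.5
position: [405.6, 315.9, 72.1]
ee_rot: [0.995, 0.1, 0.001, 0.0]
contact_force: [0.4, -4.2, 6.4]
gripper_width: 50.7
grasp_force: 63.8
```

Call:
shift_gripper --deltas '[[[0,0,0],[0,0,0]],[[0,0,0],[0,0,0]],[[0,0,0],[0,0,0]],[[0,0,0],[0,0,0]]]' --finger_gap 85

```text
clock: 5.9
position: [405.3, 316.8, 70.4]
ee_rot: [0.995, 0.1, 0.0, -0.0]
contact_force: [0.2, 0.0, 0.4]
gripper_width: 84.8
grasp_force: 0.0
```

Call:
shift_gripper --deltas '[[[0,0,-0.8],[0,0,0]],[[0,0,-2.4],[0,0,0]],[[0,0,-4],[0,0,0]],[[0,0,-5.2],[0,0,0]],[[0,0,-5.2],[0,0,0]]]'

```text
clock: 6.4
position: [407.1, 318.7, 205.3]
ee_rot: [0.995, 0.1, 0.004, -0.004]
contact_force: [-0.6, 0.0, 0.7]
gripper_width: 84.6
grasp_force: 0.0
```

```bash
python3 go.py 624.5 112.6 195; python3 - <<'E'
from meas import *
p,d=viewer.get_image("top"); P=cloud("top",d); cv2.imwrite("pics/t1.png",p)
q=sect(P,36,60,(118,150,262,304)); print("reel rect",cv2.minEnclosingCircle(q),circ(hullpts(q)),q.mean(0),len(q))
E
```

```text
6.4 [407.1 318.7 205.3] shift [172.  245.3  10.2] turn [-0.007 -0.009  0.001]
reel rect ((642.0612182617188, 52.42536544799805), 46.32317352294922) (array([644.56803978,  53.54257354]), np.float64(41.56379766904199)) [638.47516   54.500896] 679
```

View pics/t1.png

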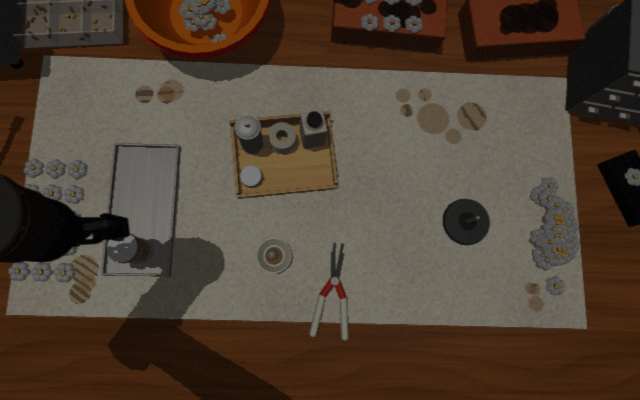

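The jar stands upright on the tray at about (123,247), and the caddy is otherwise unchanged. The can is next.

To row units: 245 mm is 9.8, 232 mm is 9.28.

Call:
shift_gripper --deltas '[[[0.96,1.36,0],[0,0,0]],[[1.96,2.76,0],[0,0,0]],[[2.96,4.16,0],[0,0,0]],[[3.96,5.6,0],[0,0,0]],[[4.96,7.04,0],[0,0,0]],[[5.84,8.32,0],[0,0,0]],[[6.52,9.28,0],[0,0,0]],[[6.88,9.8,0],[0,0,0]],[[6.88,9.8,0],[0,0,0]],[[6.88,9.8,0],[0,0,0]]]'

```text
clock: 7.45
position: [621.4, 110.5, 199.2]
ee_rot: [0.995, 0.099, -0.001, 0.0]
contact_force: [-1.4, 1.4, -0.1]
gripper_width: 85.2
grasp_force: 0.0
```

```bash
python3 go.py 624.5 112.6 72
```

```text
7.45 [621.4 110.5 199.2] shift [  3.7  -1.4 127.2] turn [-0.     0.002  0.   ]
```

To row units: -1 mm is -0.04, 127 mm is 5.08.

Call:
shift_gripper --deltas '[[[0.12,-0.04,1.2],[0,0,0]],[[0.12,-0.04,2.4],[0,0,0]],[[0.12,-0.04,3.6],[0,0,0]],[[0.12,-0.04,4.48],[0,0,0]],[[0.12,-0.04,4.96],[0,0,0]],[[0.12,-0.04,5.08],[0,0,0]],[[0.12,-0.04,5.08],[0,0,0]]]'

```text
clock: 8.15
position: [625.0, 112.6, 73.8]
ee_rot: [0.995, 0.1, 0.0, 0.0]
contact_force: [0.4, -1.2, -0.1]
gripper_width: 85.1
grasp_force: 0.0
```

Call:
shift_gripper --deltas '[[[0,0,0],[0,0,0]],[[0,0,0],[0,0,0]],[[0,0,0],[0,0,0]],[[0,0,0],[0,0,0]],[[0,0,0],[0,0,0]],[[0,0,0],[0,0,0]]]' --finger_gap 35

```text
clock: 8.75
position: [625.8, 112.0, 74.6]
ee_rot: [0.995, 0.1, 0.001, -0.0]
contact_force: [-0.7, -0.9, 5.6]
gripper_width: 43.6
grasp_force: 61.3
```

```bash
python3 go.py 565 317 132
```

```text
8.75 [625.8 112.   74.6] shift [ -18.8 -213.   -57.4] turn [-0.    -0.002  0.001]
```

To row units: -50 mm is -2, -185 mm is -7.4.

Call:
shift_gripper --deltas '[[[0,0,-0.4],[0,0,0]],[[0,0,-1.2],[0,0,0]],[[0,0,-2],[0,0,0]],[[-0.08,-0.6,-2.4],[0,0,0]],[[-0.16,-1.6,-2.4],[0,0,0]],[[-0.28,-2.8,-2.4],[0,0,0]],[[-0.4,-4,-2.4],[0,0,0]],[[-0.48,-5.2,-2.4],[0,0,0]],[[-0.6,-6.4,-2.4],[0,0,0]],[[-0.68,-7.4,-2.4],[0,0,0]]]'

```text
clock: 9.75
position: [570.0, 291.6, 132.6]
ee_rot: [0.995, 0.1, -0.001, 0.0]
contact_force: [-0.4, 0.2, -1.6]
gripper_width: 43.9
grasp_force: 61.3
```

Call:
shift_gripper --deltas '[[[-0.04,-0.6,0],[0,0,0]],[[-0.08,-0.96,0],[0,0,0]],[[-0.08,-1.12,0],[0,0,0]],[[-0.08,-1.12,0],[0,0,0]],[[-0.08,-1.12,0],[0,0,0]]]'

```text
clock: 10.25
position: [564.3, 316.0, 133.2]
ee_rot: [0.995, 0.099, -0.0, 0.0]
contact_force: [-0.6, -0.3, -2.3]
gripper_width: 43.8
grasp_force: 61.3
```

```bash
python3 go.py 565 317 69
```

```text
10.25 [564.3 316.  133.2] shift [ 0.9 -0.9 64.2] turn [ 0.     0.    -0.001]
```

Call:
shift_gripper --deltas '[[[0,0,0.8],[0,0,0]],[[0,0,1.6],[0,0,0]],[[0,0,2.12],[0,0,0]],[[0,0,2.36],[0,0,0]],[[0,0,2.44],[0,0,0]],[[0,0,2.48],[0,0,0]],[[0,0,2.52],[0,0,0]]]'

```text
clock: 10.95
position: [564.8, 317.2, 71.6]
ee_rot: [0.995, 0.1, 0.001, -0.0]
contact_force: [-1.3, -1.1, 3.5]
gripper_width: 43.9
grasp_force: 61.5
```

Call:
shift_gripper --deltas '[[[0,0,0],[0,0,0]],[[0,0,0],[0,0,0]],[[0,0,0],[0,0,0]],[[0,0,0],[0,0,0]]]' --finger_gap 85

```text
clock: 11.35
position: [564.3, 317.1, 70.6]
ee_rot: [0.995, 0.099, 0.0, -0.0]
contact_force: [-0.3, -0.4, -0.6]
gripper_width: 85.0
grasp_force: 0.0
```

Call:
shift_gripper --deltas '[[[0,0,-0.8],[0,0,0]],[[0,0,-2.4],[0,0,0]],[[0,0,-4],[0,0,0]],[[0,0,-5.2],[0,0,0]],[[0,0,-5.2],[0,0,0]],[[0,0,-5.2],[0,0,0]]]'

```text
clock: 11.95
position: [564.1, 317.0, 201.0]
ee_rot: [0.995, 0.099, 0.0, -0.001]
contact_force: [0.2, -0.4, -1.1]
gripper_width: 85.1
grasp_force: 0.0
```

```bash
python3 go.py 642 -6.5 198
```

```text
11.95 [564.1 317.  201. ] shift [ 12.4 332.6   2.6] turn [-0.001 -0.001  0.   ]
```

Call:
shift_gripper --deltas '[[[0.08,1.8,0],[0,0,0]],[[0.16,3.6,0],[0,0,0]],[[0.2,5.4,0],[0,0,0]],[[0.28,7.2,0],[0,0,0]],[[0.36,9,0],[0,0,0]],[[0.4,10.8,0],[0,0,0]],[[0.44,12.2,0],[0,0,0]],[[0.48,13,0],[0,0,0]],[[0.48,13.28,0],[0,0,0]],[[0.48,13.28,0],[0,0,0]]]'

```text
clock: 12.95
position: [641.0, -7.0, 198.6]
ee_rot: [0.995, 0.099, -0.001, 0.0]
contact_force: [-0.1, 0.4, 0.0]
gripper_width: 85.1
grasp_force: 0.0
```

Call:
shift_gripper --deltas '[[[0,0,0],[0,0,0]]]'

```text
clock: 13.05
position: [641.1, -5.4, 199.4]
ee_rot: [0.995, 0.1, -0.001, -0.0]
contact_force: [0.1, -0.2, -0.2]
gripper_width: 85.2
grasp_force: 0.0
```

```bash
python3 go.py 642 -6.5 61
```

```text
13.05 [641.1  -5.4 199.4] shift [  0.9   1.3 138.4] turn [-0.     0.002  0.001]
```

Call:
shift_gripper --deltas '[[[0.04,0.04,1.2],[0,0,0]],[[0.04,0.04,2.4],[0,0,0]],[[0.04,0.04,3.6],[0,0,0]],[[0.04,0.04,4.6],[0,0,0]],[[0.04,0.04,5.2],[0,0,0]],[[0.04,0.04,5.52],[0,0,0]],[[0.04,0.04,5.52],[0,0,0]]]'

```text
clock: 13.75
position: [642.1, -5.9, 61.2]
ee_rot: [0.995, 0.1, -0.001, 0.0]
contact_force: [0.2, 0.3, -0.7]
gripper_width: 84.7
grasp_force: 0.0
```

Call:
shift_gripper --deltas '[[[0,0,0],[0,0,0]],[[0,0,0],[0,0,0]],[[0,0,0],[0,0,0]],[[0,0,0],[0,0,0]],[[0,0,0],[0,0,0]],[[0,0,0],[0,0,0]]]' --finger_gap 35

```text
clock: 14.35
position: [643.7, -6.9, 63.7]
ee_rot: [0.995, 0.1, 0.001, 0.0]
contact_force: [-0.6, 0.5, 5.7]
gripper_width: 43.2
grasp_force: 61.5
```

```bash
python3 go.py 486 317 120
```

```text
14.35 [643.7  -6.9  63.7] shift [ -90.2 -348.7  -56.6] turn [ 0.    -0.002  0.001]
```

To row units: -60 mm is -2.4, -198 mm is -7.92.

Call:
shift_gripper --deltas '[[[0,0,-0.4],[0,0,0]],[[0,0,-1.2],[0,0,0]],[[0,0,-2],[0,0,0]],[[-0.16,-0.64,-2.4],[0,0,0]],[[-0.44,-1.72,-2.4],[0,0,0]],[[-0.76,-2.96,-2.4],[0,0,0]],[[-1.08,-4.2,-2.4],[0,0,0]],[[-1.4,-5.44,-2.4],[0,0,0]],[[-1.72,-6.68,-2.4],[0,0,0]],[[-2.04,-7.92,-2.4],[0,0,0]]]'

```text
clock: 15.35
position: [551.7, 178.3, 121.8]
ee_rot: [0.995, 0.099, -0.001, 0.0]
contact_force: [0.4, 0.7, -2.2]
gripper_width: 43.3
grasp_force: 61.0
```

Call:
shift_gripper --deltas '[[[-0.32,-1.24,0],[0,0,0]],[[-0.64,-2.48,0],[0,0,0]],[[-0.96,-3.72,0],[0,0,0]],[[-1.28,-4.88,0],[0,0,0]],[[-1.48,-5.68,0],[0,0,0]],[[-1.56,-6,0],[0,0,0]],[[-1.56,-6,0],[0,0,0]],[[-1.56,-6,0],[0,0,0]]]'

```text
clock: 16.15
position: [485.4, 315.7, 122.0]
ee_rot: [0.995, 0.099, -0.0, 0.0]
contact_force: [0.5, -0.0, -1.0]
gripper_width: 43.6
grasp_force: 61.1
```

```bash
python3 go.py 486 317 60
```

```text
16.15 [485.4 315.7 122. ] shift [ 0.9 -1.2 62. ] turn [ 0.001  0.001 -0.   ]
```

Call:
shift_gripper --deltas '[[[0,0,0.8],[0,0,0]],[[0,0,1.6],[0,0,0]],[[0,0,2.12],[0,0,0]],[[0,0,2.36],[0,0,0]],[[0,0,2.44],[0,0,0]],[[0,0,2.48],[0,0,0]],[[0,0,2.52],[0,0,0]]]'

```text
clock: 16.85
position: [486.3, 316.5, 60.6]
ee_rot: [0.995, 0.1, 0.001, -0.0]
contact_force: [-1.0, -2.3, 6.2]
gripper_width: 43.4
grasp_force: 61.8
```

Call:
shift_gripper --deltas '[[[0,0,0],[0,0,0]],[[0,0,0],[0,0,0]],[[0,0,0],[0,0,0]],[[0,0,0],[0,0,0]]]' --finger_gap 85

```text
clock: 17.25
position: [485.8, 316.6, 59.5]
ee_rot: [0.995, 0.099, 0.0, -0.0]
contact_force: [-0.0, -1.2, -0.9]
gripper_width: 85.1
grasp_force: 0.0
```

Call:
shift_gripper --deltas '[[[0,0,-0.8],[0,0,0]],[[0,0,-2.4],[0,0,0]],[[0,0,-4],[0,0,0]],[[0,0,-5.6],[0,0,0]],[[0,0,-5.6],[0,0,0]],[[0,0,-5.6],[0,0,0]]]'

```text
clock: 17.85
position: [485.8, 316.7, 200.4]
ee_rot: [0.995, 0.099, 0.001, -0.001]
contact_force: [-0.5, 0.0, -0.8]
gripper_width: 84.9
grasp_force: 0.0
```

```bash
python3 - <<'E'
from meas import *
p,d=viewer.get_image("top"); P=cloud("top",d); cv2.imwrite("pics/t2.png",cv2.resize(p[90:300,80:350],None,fx=2.8,fy=2.8))
q=sect(P,44,56,(122,152,264,302)); c=cv2.minEnclosingCircle(q); print("reel",c,circ(hullpts(q)),q.mean(0),len(q))
hsv=cv2.cvtColor(p,cv2.COLOR_BGR2HSV); print(hsv[135,270],hsv[140,290])
E
python3 go.py 634 54 180 8
```

```text
reel ((632.8627319335938, 53.58661651611328), 27.510244369506836) (array([632.70016988,  53.25802944]), np.float64(26.82224899989311)) [632.5818   53.28318] 504
[ 26  38 102] [ 24  38 102]
17.9 [485.2 316.1 198.9] shift [ 94.1 286.4  18.8] turn [-0.     0.001  0.059]
```

View pics/t2.png

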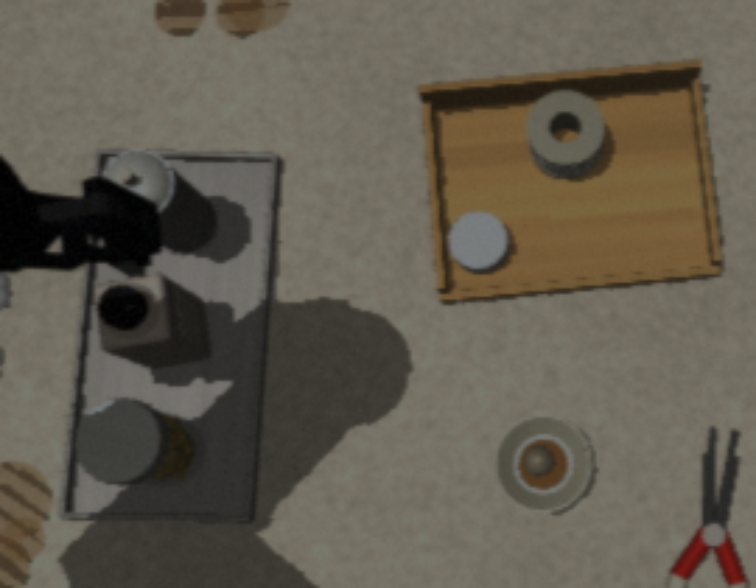

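All three stand upright on the tray, and the reel is clear at (632.8, 53.4) with r 26.8, as it should be.

```bash
python3 go.py 632.8 53.4 150
```

```text
17.9 [485.2 316.1 198.9] shift [ 92.8 286.7  48.8] turn [-0.     0.001  0.   ]
```

Call:
shift_gripper --deltas '[[[0.48,1.4,0],[0,0,0]],[[1,3,0],[0,0,0]],[[1.52,4.72,0],[0,0,0]],[[2.08,6.4,0],[0,0,0]],[[2.6,8.08,0],[0,0,0]],[[3.12,9.68,0],[0,0,0]],[[3.52,10.88,0],[0,0,0]],[[3.72,11.44,0],[0,0,0]],[[3.72,11.44,0],[0,0,0]],[[3.72,11.44,0],[0,0,0]]]'

```text
clock: 18.9
position: [632.8, 54.7, 198.0]
ee_rot: [0.995, 0.099, -0.001, 0.0]
contact_force: [-0.4, 0.2, 0.2]
gripper_width: 85.1
grasp_force: 0.0
```

```bash
python3 go.py 632.8 53.4 60
```

```text
18.9 [632.8  54.7 198. ] shift [1.00e-01 1.30e+00 1.38e+02] turn [-0.     0.002  0.   ]
```

To row units: 183 mm is 7.32, 182 mm is 7.28.

Call:
shift_gripper --deltas '[[[0,0.04,1.4],[0,0,0]],[[0,0.04,3],[0,0,0]],[[0,0.04,4.4],[0,0,0]],[[0,0.04,5.52],[0,0,0]],[[0,0.04,6.32],[0,0,0]],[[0,0.04,6.8],[0,0,0]],[[0,0.04,7.12],[0,0,0]],[[0,0.04,7.28],[0,0,0]],[[0,0.04,7.32],[0,0,0]],[[0,0.04,7.32],[0,0,0]]]'

```text
clock: 19.9
position: [634.2, 53.7, 17.2]
ee_rot: [0.995, 0.1, 0.001, -0.0]
contact_force: [-0.5, 0.5, 0.4]
gripper_width: 85.3
grasp_force: 0.0
```

Call:
shift_gripper --deltas '[[[0,0,0],[0,0,0]],[[0,0,0],[0,0,0]],[[0,0,0],[0,0,0]],[[0,0,0],[0,0,0]],[[0,0,0],[0,0,0]],[[0,0,0],[0,0,0]]]' --finger_gap 40

```text
clock: 20.5
position: [634.4, 53.5, 17.6]
ee_rot: [0.995, 0.1, 0.001, -0.0]
contact_force: [-1.5, -0.8, 5.7]
gripper_width: 53.0
grasp_force: 63.3
```

```bash
python3 go.py 481.4 -316.6 100
```

```text
20.5 [634.4  53.5  17.6] shift [-223.2  332.5  -82.8] turn [ 0.    -0.002  0.001]
```

To row units: -100 mm is -4, -54 mm is -2.16.

Call:
shift_gripper --deltas '[[[0,0,-0.4],[0,0,0]],[[0,0,-1.4],[0,0,0]],[[0,0,-2.6],[0,0,0]],[[0,0,-3.6],[0,0,0]],[[-0.48,0.72,-4],[0,0,0]],[[-1.28,1.92,-4],[0,0,0]],[[-2.16,3.2,-4],[0,0,0]],[[-3.04,4.52,-4],[0,0,0]],[[-3.92,5.84,-4],[0,0,0]],[[-4.8,7.16,-4],[0,0,0]]]'

```text
clock: 21.5
position: [549.1, -147.5, 115.6]
ee_rot: [0.995, 0.099, -0.001, -0.0]
contact_force: [0.2, -0.8, -1.4]
gripper_width: 52.9
grasp_force: 63.4
```

Call:
shift_gripper --deltas '[[[-0.88,1.32,0],[0,0,0]],[[-1.76,2.64,0],[0,0,0]],[[-2.64,3.96,0],[0,0,0]],[[-3.36,5.04,0],[0,0,0]],[[-3.88,5.8,0],[0,0,0]],[[-4.12,6.12,0],[0,0,0]],[[-4.12,6.12,0],[0,0,0]],[[-4.12,6.12,0],[0,0,0]]]'

```text
clock: 22.3
position: [480.4, -315.7, 116.0]
ee_rot: [0.995, 0.099, -0.0, -0.0]
contact_force: [-0.1, -0.2, -2.4]
gripper_width: 52.9
grasp_force: 63.4
```

```bash
python3 go.py 481.4 -316.6 22; python3 - <<'E'
from meas import *
p,d=viewer.get_image("side"); cv2.imwrite("pics/s3.png",cv2.resize(p[220:340,310:470],None,fx=4,fy=4))
E
```

```text
22.3 [ 480.4 -315.7  116. ] shift [ 0.8  1.2 94. ] turn [-0.001  0.001 -0.   ]
```

View pics/s3.png

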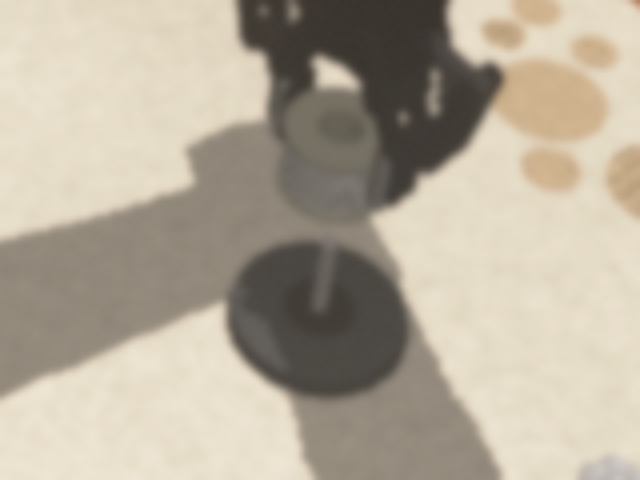

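The reel is held level above the spindle, with the spindle tip at crop (330,240) and the reel at (330,160). Lowering it.

Call:
shift_gripper --deltas '[[[0.04,0.04,0.8],[0,0,0]],[[0.04,0.04,1.6],[0,0,0]],[[0.04,0.04,2.2],[0,0,0]],[[0.04,0.04,2.8],[0,0,0]],[[0.04,0.04,3.28],[0,0,0]],[[0.04,0.04,3.56],[0,0,0]],[[0.04,0.04,3.68],[0,0,0]],[[0.04,0.04,3.72],[0,0,0]],[[0.04,0.04,3.76],[0,0,0]]]'

```text
clock: 23.25
position: [482.3, -316.8, 23.6]
ee_rot: [0.995, 0.1, 0.0, 0.0]
contact_force: [-2.6, 3.6, 9.1]
gripper_width: 53.1
grasp_force: 64.2
```

Call:
shift_gripper --deltas '[[[0,0,0.04],[0,0,0]],[[0,0,0.04],[0,0,0]]]'

```text
clock: 23.45
position: [482.4, -316.8, 23.6]
ee_rot: [0.995, 0.1, 0.001, 0.0]
contact_force: [-3.4, 4.2, 7.2]
gripper_width: 53.0
grasp_force: 64.4
```

Call:
shift_gripper --deltas '[[[0,0,0],[0,0,0]],[[0,0,0],[0,0,0]],[[0,0,0],[0,0,0]],[[0,0,0],[0,0,0]]]' --finger_gap 85

```text
clock: 23.85
position: [482.1, -317.1, 21.3]
ee_rot: [0.995, 0.099, 0.0, 0.0]
contact_force: [-0.4, -0.0, -0.1]
gripper_width: 84.9
grasp_force: 0.0
```

Call:
shift_gripper --deltas '[[[0,0,-0.8],[0,0,0]],[[0,0,-2.4],[0,0,0]],[[0,0,-4],[0,0,0]],[[0,0,-5.6],[0,0,0]],[[0,0,-6.8],[0,0,0]],[[0,-1.6,-7],[0,0,0]],[[0,-3.2,-7],[0,0,0]],[[0,-4.8,-7],[0,0,0]],[[0,-6.4,-7],[0,0,0]],[[0,-7.6,-7],[0,0,0]]]'

```text
clock: 24.85
position: [443.6, -129.1, 196.4]
ee_rot: [0.995, 0.1, 0.0, -0.0]
contact_force: [0.5, -0.2, 0.4]
gripper_width: 84.9
grasp_force: 0.0
```

```bash
python3 - <<'E'
from meas import *
p,d=viewer.get_image("side"); p2,d2=viewer.get_image("top"); P=cloud("top",d2)
cv2.imwrite("pics/s4.png",np.hstack([cv2.resize(p[240:340,330:460],(390,300)),cv2.resize(p2[180:260,420:520],(375,300))]))
q=sect(P,50,60,(190,255,430,500)); print("reel",circ(hullpts(q)))
# tray contents, arm clear
for n,lo,hi,box in(("can",104,140,(140,190,110,160)),("bottle",95,128,(180,225,105,160)),("jar",98,112,(225,275,95,160))):
    q=sect(P,lo,hi,box); print(n,len(q),cv2.minAreaRect(q),cv2.minEnclosingCircle(q))
E
python3 go.py 642 -6.5 200
```

```text
reel (array([ 465.04047212, -320.61270544]), np.float64(10.979277771475351))
can 551 ((563.87841796875, 317.91632080078125), (46.52022171020508, 44.9337272644043), 74.06792449951172) ((564.1332397460938, 317.63372802734375), 23.624177932739258)
bottle 627 ((484.6418762207031, 316.7630310058594), (43.887474060058594, 44.39108657836914), 12.818842887878418) ((485.35009765625, 317.04833984375), 29.368175506591797)
jar 768 ((403.93182373046875, 314.6122131347656), (51.12687301635742, 50.987186431884766), 39.251522064208984) ((404.19427490234375, 314.5655517578125), 26.350088119506836)
24.95 [ 443.5 -128.3  196.6] shift [219.  -79.3  -3.2] turn [-0.    -0.001  0.004]
```

View pics/s4.png

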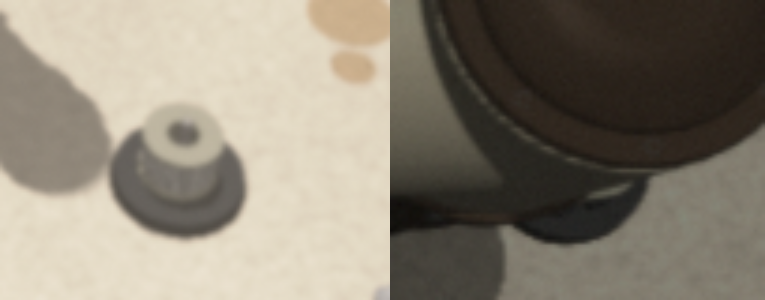

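The reel sits down over the spindle on the base in the side view; the arm hides it from the top camera, so I'll check that again later. Now the bottle goes back.

To row units: -400 mm is -16, -377 mm is -15.08.

Call:
shift_gripper --deltas '[[[0.52,-1.72,0],[0,0,0]],[[1.04,-3.44,0],[0,0,0]],[[1.56,-5.16,0],[0,0,0]],[[2.08,-6.88,0],[0,0,0]],[[2.6,-8.6,0],[0,0,0]],[[3.12,-10.32,0],[0,0,0]],[[3.64,-12.04,0],[0,0,0]],[[4.16,-13.76,0],[0,0,0]],[[4.56,-15.08,0],[0,0,0]],[[4.8,-16,0],[0,0,0]]]' --finger_gap 85

```text
clock: 25.95
position: [483.5, 287.3, 195.9]
ee_rot: [0.995, 0.1, 0.0, 0.0]
contact_force: [0.7, -0.9, -0.8]
gripper_width: 84.9
grasp_force: 0.0
```

```bash
python3 go.py 485.8 316.7 200
```

```text
25.95 [483.5 287.3 195.9] shift [  8.1 -28.4  -4.1] turn [ 0.    -0.     0.001]
```

To row units: -30 mm is -1.2, -26 mm is -1.04.

Call:
shift_gripper --deltas '[[[0.12,-0.6,0],[0,0,0]],[[0.24,-1.04,0],[0,0,0]],[[0.32,-1.2,0],[0,0,0]],[[0.32,-1.2,0],[0,0,0]],[[0.32,-1.2,0],[0,0,0]]]'

```text
clock: 26.45
position: [484.8, 315.3, 196.4]
ee_rot: [0.995, 0.099, -0.0, 0.0]
contact_force: [0.1, -0.8, 0.2]
gripper_width: 85.0
grasp_force: 0.0
```

```bash
python3 go.py 485.8 316.7 59.5
```

```text
26.45 [484.8 315.3 196.4] shift [  1.3  -1.2 136.9] turn [ 0.     0.    -0.001]
```

Call:
shift_gripper --deltas '[[[0.04,-0.04,1.2],[0,0,0]],[[0.04,-0.04,2.4],[0,0,0]],[[0.04,-0.04,3.6],[0,0,0]],[[0.04,-0.04,4.6],[0,0,0]],[[0.04,-0.04,5.2],[0,0,0]],[[0.04,-0.04,5.44],[0,0,0]],[[0.04,-0.04,5.44],[0,0,0]]]'

```text
clock: 27.15
position: [485.4, 316.5, 59.9]
ee_rot: [0.995, 0.099, -0.0, 0.0]
contact_force: [0.4, -1.0, 0.4]
gripper_width: 85.2
grasp_force: 0.0
```

Call:
shift_gripper --deltas '[[[0,0,0],[0,0,0]],[[0,0,0],[0,0,0]],[[0,0,0],[0,0,0]],[[0,0,0],[0,0,0]],[[0,0,0],[0,0,0]],[[0,0,0],[0,0,0]]]' --finger_gap 35

```text
clock: 27.75
position: [486.0, 317.7, 61.5]
ee_rot: [0.995, 0.1, 0.001, -0.0]
contact_force: [-0.4, -0.5, 6.6]
gripper_width: 43.6
grasp_force: 61.5
```

Call:
shift_gripper --deltas '[[[0,0,-0.4],[0,0,0]],[[0,0,-1.2],[0,0,0]],[[0,0,-2],[0,0,0]],[[0,0,-2.4],[0,0,0]],[[0,0,-2.52],[0,0,0]],[[0,0,-2.52],[0,0,0]]]'

```text
clock: 28.35
position: [485.2, 317.2, 123.1]
ee_rot: [0.995, 0.099, -0.0, -0.0]
contact_force: [0.3, -0.5, -2.0]
gripper_width: 43.3
grasp_force: 61.2
```

```bash
python3 go.py 642.5 -6.4 123
```

```text
28.35 [485.2 317.2 123.1] shift [ 90.2 348.3   0. ] turn [-0.  0. -0.]
```

Call:
shift_gripper --deltas '[[[0.16,0.64,0],[0,0,0]],[[0.44,1.72,0],[0,0,0]],[[0.76,2.96,0],[0,0,0]],[[1.08,4.2,0],[0,0,0]],[[1.4,5.44,0],[0,0,0]],[[1.72,6.68,0],[0,0,0]],[[2.04,7.92,0],[0,0,0]],[[2.36,9.16,0],[0,0,0]],[[2.68,10.4,0],[0,0,0]],[[3,11.6,0],[0,0,0]]]'

```text
clock: 29.35
position: [616.0, 45.6, 121.9]
ee_rot: [0.995, 0.099, -0.001, 0.0]
contact_force: [0.3, 0.6, -1.7]
gripper_width: 43.6
grasp_force: 61.2
```

Call:
shift_gripper --deltas '[[[0.28,1.04,0],[0,0,0]],[[0.48,1.84,0],[0,0,0]],[[0.6,2.28,0],[0,0,0]],[[0.6,2.28,0],[0,0,0]],[[0.6,2.28,0],[0,0,0]],[[0.6,2.28,0],[0,0,0]]]'

```text
clock: 29.95
position: [641.9, -4.2, 123.1]
ee_rot: [0.995, 0.1, -0.0, -0.0]
contact_force: [-0.1, 1.2, -1.2]
gripper_width: 43.5
grasp_force: 61.3
```

```bash
python3 go.py 642.5 -6.4 62
```

```text
29.95 [641.9  -4.2 123.1] shift [ 0.2  2.3 61.1] turn [-0.     0.001  0.001]
```

Careful with the scale: shifts go in units of 25 mm and turns go in units of 0.05 rad. That gives: 20 mm is 0.8, 2 mm is 0.08.

Call:
shift_gripper --deltas '[[[0,0.08,0.8],[0,0,0]],[[0,0.08,1.52],[0,0,0]],[[0,0.08,2],[0,0,0]],[[0,0.08,2.24],[0,0,0]],[[0,0.08,2.32],[0,0,0]],[[0,0.08,2.36],[0,0,0]],[[0,0.08,2.4],[0,0,0]],[[0,0.08,2.4],[0,0,0]]]'

```text
clock: 30.75
position: [643.4, -6.8, 64.6]
ee_rot: [0.995, 0.1, 0.001, -0.0]
contact_force: [-0.7, 0.5, 1.7]
gripper_width: 43.3
grasp_force: 61.6
```

Call:
shift_gripper --deltas '[[[0,0,0.04],[0,0,0]],[[0,0,0.04],[0,0,0]]]'

```text
clock: 30.95
position: [643.5, -6.7, 64.5]
ee_rot: [0.995, 0.1, 0.001, 0.0]
contact_force: [-3.2, 2.3, 6.5]
gripper_width: 43.5
grasp_force: 62.3
```

Seated. I'll release it and go for the can.

Call:
shift_gripper --deltas '[[[0,0,0],[0,0,0]],[[0,0,0],[0,0,0]],[[0,0,0],[0,0,0]],[[0,0,0],[0,0,0]]]' --finger_gap 85

```text
clock: 31.35
position: [642.8, -7.1, 62.1]
ee_rot: [0.995, 0.099, -0.0, 0.0]
contact_force: [0.9, -0.2, -0.2]
gripper_width: 85.3
grasp_force: 0.0
```

Call:
shift_gripper --deltas '[[[0,0,-0.8],[0,0,0]],[[0,0,-2.4],[0,0,0]],[[0,0,-4],[0,0,0]],[[0,0,-5.4],[0,0,0]],[[0,-1.6,-5.48],[0,0,0]],[[0,-3.4,-5.48],[0,0,0]],[[-0.08,-5.2,-5.48],[0,0,0]],[[-0.2,-7,-5.48],[0,0,0]],[[-0.32,-8.8,-5.48],[0,0,0]],[[-0.4,-10.4,-5.48],[0,0,0]]]'

```text
clock: 32.35
position: [580.7, 247.9, 199.3]
ee_rot: [0.995, 0.1, 0.0, -0.0]
contact_force: [0.3, 0.7, 0.0]
gripper_width: 85.0
grasp_force: 0.0
```

```bash
python3 go.py 564.4 317 198; python3 - <<'E'
from meas import *
p2,d2=viewer.get_image("top"); P=cloud("top",d2); cv2.imwrite("pics/t5.png",p2)
q=sect(P,98,128,(105,150,298,332)); print("bottle rect",cv2.minAreaRect(q))
q=sect(P,50,62,(190,255,430,500)); print("reel",len(q),circ(hullpts(q)) if len(q)>20 else 0)
q=sect(P,63,90,(190,255,430,500)); print("tip",len(q),q.mean(0))
E
```

```text
32.35 [580.7 247.9 199.3] shift [ -2.3 -71.    1.3] turn [-0.    -0.     0.001]
bottle rect ((641.9886474609375, -6.5296173095703125), (43.28923797607422, 44.14594268798828), 12.793315887451172)
reel 554 (array([ 481.33669572, -315.46551489]), np.float64(26.93015577715518))
tip 15 [ 481.07986 -316.63705]
```

The bottle is back at (642.0, −6.5) against (641.9, −6.6) at the start. The reel is centred on the spindle and seated at the right height.

Call:
shift_gripper --deltas '[[[-0.04,-1.2,0],[0,0,0]],[[-0.04,-2.2,0],[0,0,0]],[[-0.08,-2.72,0],[0,0,0]],[[-0.08,-2.84,0],[0,0,0]],[[-0.08,-2.84,0],[0,0,0]],[[-0.08,-2.84,0],[0,0,0]]]'

```text
clock: 33.0
position: [565.8, 314.1, 199.3]
ee_rot: [0.995, 0.099, -0.0, 0.0]
contact_force: [0.0, -1.3, 0.2]
gripper_width: 84.9
grasp_force: 0.0
```

```bash
python3 go.py 564.4 317 70.5
```

```text
33.0 [565.8 314.1 199.3] shift [ -0.7  -3.2 128.8] turn [ 0.     0.    -0.001]
```

Call:
shift_gripper --deltas '[[[-0.04,-0.12,1.2],[0,0,0]],[[-0.04,-0.12,2.4],[0,0,0]],[[-0.04,-0.12,3.6],[0,0,0]],[[-0.04,-0.12,4.48],[0,0,0]],[[-0.04,-0.12,4.96],[0,0,0]],[[-0.04,-0.12,5.12],[0,0,0]],[[-0.04,-0.12,5.12],[0,0,0]]]'

```text
clock: 33.7
position: [564.4, 317.6, 71.6]
ee_rot: [0.995, 0.099, 0.0, 0.0]
contact_force: [0.6, -0.5, 0.6]
gripper_width: 84.9
grasp_force: 0.0
```

Call:
shift_gripper --deltas '[[[0,0,0],[0,0,0]],[[0,0,0],[0,0,0]],[[0,0,0],[0,0,0]],[[0,0,0],[0,0,0]],[[0,0,0],[0,0,0]],[[0,0,0],[0,0,0]]]' --finger_gap 35

```text
clock: 34.3
position: [564.5, 318.1, 72.7]
ee_rot: [0.995, 0.1, 0.001, -0.0]
contact_force: [-0.4, -1.0, 5.3]
gripper_width: 43.5
grasp_force: 60.8
```

Call:
shift_gripper --deltas '[[[0,0,-0.4],[0,0,0]],[[0,0,-1.2],[0,0,0]],[[0,0,-2],[0,0,0]],[[0,0,-2.4],[0,0,0]],[[0,0,-2.52],[0,0,0]],[[0,0,-2.52],[0,0,0]]]'

```text
clock: 34.9
position: [563.6, 317.8, 134.0]
ee_rot: [0.995, 0.099, -0.0, -0.0]
contact_force: [-0.1, -0.1, -1.7]
gripper_width: 43.8
grasp_force: 61.2
```

```bash
python3 go.py 625.2 112.4 134
```

```text
34.9 [563.6 317.8 134. ] shift [ 1.980e+01  2.135e+02 -1.000e-01] turn [-0.     0.001 -0.   ]
```

Call:
shift_gripper --deltas '[[[0.08,0.6,0],[0,0,0]],[[0.16,1.6,0],[0,0,0]],[[0.28,2.8,0],[0,0,0]],[[0.4,4,0],[0,0,0]],[[0.52,5.2,0],[0,0,0]],[[0.64,6.4,0],[0,0,0]],[[0.72,7.52,0],[0,0,0]],[[0.8,8.24,0],[0,0,0]],[[0.8,8.56,0],[0,0,0]],[[0.8,8.56,0],[0,0,0]]]'

```text
clock: 35.9
position: [625.8, 111.1, 133.7]
ee_rot: [0.995, 0.099, -0.001, 0.0]
contact_force: [-0.4, 0.0, -1.7]
gripper_width: 43.9
grasp_force: 61.3
```

Call:
shift_gripper --deltas '[[[0,0,0],[0,0,0]],[[0,0,0],[0,0,0]]]'

```text
clock: 36.1
position: [625.7, 113.1, 134.3]
ee_rot: [0.995, 0.1, -0.0, -0.0]
contact_force: [-0.6, 0.8, -1.1]
gripper_width: 43.9
grasp_force: 61.3
```

```bash
python3 go.py 625.2 112.4 74
```

```text
36.1 [625.7 113.1 134.3] shift [-0.6  0.6 60.3] turn [-0.    -0.     0.002]
```

Call:
shift_gripper --deltas '[[[0,0,0.8],[0,0,0]],[[0,0,1.52],[0,0,0]],[[0,0,2],[0,0,0]],[[0,0,2.24],[0,0,0]],[[0,0,2.32],[0,0,0]],[[0,0,2.36],[0,0,0]],[[0,0,2.4],[0,0,0]],[[0,0,2.4],[0,0,0]]]'

```text
clock: 36.9
position: [626.5, 112.4, 75.6]
ee_rot: [0.995, 0.1, 0.001, -0.0]
contact_force: [-2.2, 0.2, 2.3]
gripper_width: 43.9
grasp_force: 61.7
```

Call:
shift_gripper --deltas '[[[0,0,0.04],[0,0,0]],[[0,0,0.04],[0,0,0]]]'

```text
clock: 37.1
position: [626.7, 112.4, 75.6]
ee_rot: [0.995, 0.1, 0.001, -0.0]
contact_force: [-2.6, 0.3, 6.8]
gripper_width: 44.0
grasp_force: 62.3
```

Call:
shift_gripper --deltas '[[[0,0,0],[0,0,0]],[[0,0,0],[0,0,0]],[[0,0,0],[0,0,0]],[[0,0,0],[0,0,0]]]' --finger_gap 85

```text
clock: 37.5
position: [625.9, 112.0, 73.1]
ee_rot: [0.995, 0.099, -0.0, 0.0]
contact_force: [-0.7, -0.0, 0.1]
gripper_width: 85.0
grasp_force: 0.0
```

Call:
shift_gripper --deltas '[[[0,0,-0.8],[0,0,0]],[[0,0,-2.4],[0,0,0]],[[0,0,-4],[0,0,0]],[[0,0,-5.12],[0,0,0]],[[-0.6,-1.2,-5.12],[0,0,0]],[[-1.4,-2.6,-5.12],[0,0,0]],[[-2.4,-4,-5.12],[0,0,0]],[[-3.4,-5.4,-5.12],[0,0,0]],[[-4.4,-6.8,-5.12],[0,0,0]],[[-5.4,-8.2,-5.12],[0,0,0]]]'

```text
clock: 38.5
position: [451.7, 287.2, 201.3]
ee_rot: [0.995, 0.099, 0.0, -0.0]
contact_force: [0.7, 1.4, 0.8]
gripper_width: 85.0
grasp_force: 0.0
```

```bash
python3 go.py 405.6 316.4 198; python3 - <<'E'
from meas import *
p2,d2=viewer.get_image("top"); P=cloud("top",d2)
q=sect(P,107,140,(105,160,230,268)); print("can",circ(hullpts(q)),q.mean(0),len(q))
q=sect(P,98,112,(225,275,95,160)); print("jar",cv2.minEnclosingCircle(q),len(q))
E
```

```text
38.5 [451.7 287.2 201.3] shift [-39.4 -37.7   3.3] turn [-0. -0.  0.]
can (array([626.37680598, 112.29354286]), np.float64(22.97951722328121)) [623.9397   111.614624] 513
jar ((404.4683532714844, 314.8379211425781), 26.53571891784668) 771
```

To row units: -15 mm is -0.6, -39 mm is -1.56.

Call:
shift_gripper --deltas '[[[-0.6,-0.6,0],[0,0,0]],[[-1.2,-1.12,0],[0,0,0]],[[-1.48,-1.4,0],[0,0,0]],[[-1.56,-1.52,0],[0,0,0]],[[-1.56,-1.52,0],[0,0,0]],[[-1.56,-1.52,0],[0,0,0]]]'

```text
clock: 39.15
position: [407.8, 315.6, 201.2]
ee_rot: [0.995, 0.099, 0.0, 0.0]
contact_force: [-0.3, 0.0, 0.1]
gripper_width: 85.0
grasp_force: 0.0
```

```bash
python3 go.py 405.6 316.4 71
```

```text
39.15 [407.8 315.6 201.2] shift [ -2.   -1.2 130.2] turn [ 0. -0. -0.]
```

To row units: 130 mm is 5.2, 124 mm is 4.96.

Call:
shift_gripper --deltas '[[[-0.08,-0.04,1.2],[0,0,0]],[[-0.08,-0.04,2.4],[0,0,0]],[[-0.08,-0.04,3.6],[0,0,0]],[[-0.08,-0.04,4.48],[0,0,0]],[[-0.08,-0.04,4.96],[0,0,0]],[[-0.08,-0.04,5.2],[0,0,0]],[[-0.08,-0.04,5.2],[0,0,0]]]'

```text
clock: 39.85
position: [405.5, 316.3, 71.1]
ee_rot: [0.995, 0.099, -0.0, 0.0]
contact_force: [0.2, 0.5, -0.0]
gripper_width: 85.1
grasp_force: 0.0
```

Call:
shift_gripper --deltas '[[[0,0,0],[0,0,0]],[[0,0,0],[0,0,0]],[[0,0,0],[0,0,0]],[[0,0,0],[0,0,0]],[[0,0,0],[0,0,0]],[[0,0,0],[0,0,0]]]' --finger_gap 40

```text
clock: 40.45
position: [405.7, 316.9, 72.7]
ee_rot: [0.995, 0.1, 0.001, -0.001]
contact_force: [1.0, -1.3, 5.7]
gripper_width: 50.6
grasp_force: 61.7
```

Call:
shift_gripper --deltas '[[[0,0,-0.4],[0,0,0]],[[0,0,-1.2],[0,0,0]],[[0,0,-2],[0,0,0]],[[0,0,-2.4],[0,0,0]],[[0,0,-2.52],[0,0,0]],[[0,0,-2.52],[0,0,0]]]'

```text
clock: 41.05
position: [404.8, 316.3, 134.2]
ee_rot: [0.995, 0.099, -0.0, -0.0]
contact_force: [-0.5, 0.2, -3.5]
gripper_width: 50.5
grasp_force: 62.7
```

```bash
python3 go.py 573.5 45.5 134
```

```text
41.05 [404.8 316.3 134.2] shift [1.119e+02 2.988e+02 1.000e-01] turn [-0.  0. -0.]
```

To row units: 270 mm is 10.8, 247 mm is 9.88.

Call:
shift_gripper --deltas '[[[0.24,0.64,0],[0,0,0]],[[0.64,1.72,0],[0,0,0]],[[1.08,2.92,0],[0,0,0]],[[1.52,4.12,0],[0,0,0]],[[1.96,5.32,0],[0,0,0]],[[2.4,6.52,0],[0,0,0]],[[2.84,7.72,0],[0,0,0]],[[3.28,8.8,0],[0,0,0]],[[3.68,9.88,0],[0,0,0]],[[4,10.8,0],[0,0,0]]]'

```text
clock: 42.05
position: [556.4, 70.0, 132.7]
ee_rot: [0.995, 0.099, -0.001, 0.0]
contact_force: [1.3, 0.9, -2.3]
gripper_width: 50.7
grasp_force: 62.9
```

Call:
shift_gripper --deltas '[[[0.2,0.56,0],[0,0,0]],[[0.36,0.96,0],[0,0,0]],[[0.44,1.12,0],[0,0,0]],[[0.44,1.12,0],[0,0,0]],[[0.44,1.12,0],[0,0,0]],[[0.44,1.12,0],[0,0,0]]]'

```text
clock: 42.65
position: [572.5, 47.0, 134.4]
ee_rot: [0.995, 0.1, -0.0, -0.0]
contact_force: [0.1, 0.8, -2.1]
gripper_width: 50.2
grasp_force: 62.9
```

```bash
python3 go.py 573.2 45.5 74
```

```text
42.65 [572.5  47.  134.4] shift [ 0.4  1.6 60.4] turn [-0.     0.     0.001]
```

Call:
shift_gripper --deltas '[[[0,0.04,0.8],[0,0,0]],[[0,0.04,1.52],[0,0,0]],[[0,0.04,2],[0,0,0]],[[0,0.04,2.24],[0,0,0]],[[0,0.04,2.32],[0,0,0]],[[0,0.04,2.36],[0,0,0]],[[0,0.04,2.4],[0,0,0]],[[0,0.04,2.4],[0,0,0]]]'

```text
clock: 43.45
position: [573.9, 45.5, 75.8]
ee_rot: [0.995, 0.1, 0.001, -0.0]
contact_force: [-1.2, 1.0, 3.6]
gripper_width: 50.6
grasp_force: 63.6
```

Call:
shift_gripper --deltas '[[[0,0,0.04],[0,0,0]],[[0,0,0.04],[0,0,0]]]'

```text
clock: 43.65
position: [574.3, 45.5, 75.7]
ee_rot: [0.995, 0.1, 0.002, -0.0]
contact_force: [-3.0, 0.9, 8.5]
gripper_width: 50.0
grasp_force: 64.2
```

Call:
shift_gripper --deltas '[[[0,0,0],[0,0,0]],[[0,0,0],[0,0,0]],[[0,0,0],[0,0,0]],[[0,0,0],[0,0,0]]]' --finger_gap 85

```text
clock: 44.05
position: [573.1, 45.2, 73.1]
ee_rot: [0.995, 0.099, -0.0, 0.0]
contact_force: [-0.5, -0.0, 0.2]
gripper_width: 85.1
grasp_force: 0.0
```

Call:
shift_gripper --deltas '[[[0,0,-0.8],[0,0,0]],[[0,0,-2.4],[0,0,0]],[[0,0,-4],[0,0,0]],[[0,0,-5.2],[0,0,0]],[[-0.8,-1.6,-5.2],[0,0,0]],[[-1.6,-3.2,-5.2],[0,0,0]],[[-2.4,-4.8,-5.2],[0,0,0]],[[-3.2,-6.4,-5.2],[0,0,0]],[[-4,-8,-5.2],[0,0,0]],[[-4.8,-9.6,-5.2],[0,0,0]]]'

```text
clock: 45.05
position: [406.7, 257.9, 203.4]
ee_rot: [0.995, 0.099, 0.0, -0.0]
contact_force: [0.7, 0.8, -0.2]
gripper_width: 85.3
grasp_force: 0.0
```

Call:
shift_gripper --deltas '[[[0,-1.2,0],[0,0,0]],[[0,-2.4,0],[0,0,0]],[[0,-3.2,0],[0,0,0]],[[0,-3.6,0],[0,0,0]],[[0,-3.6,0],[0,0,0]],[[0,-3.6,0],[0,0,0]]]'

```text
clock: 45.65
position: [390.2, 344.2, 203.0]
ee_rot: [0.995, 0.099, -0.0, 0.0]
contact_force: [-1.5, 0.4, -0.2]
gripper_width: 84.9
grasp_force: 0.0
```

```bash
python3 - <<'E'
from meas import *
p,d=viewer.get_image("top"); P=cloud("top",d); cv2.imwrite("pics/t6.png",p)
q=sect(P,101,115,(135,185,262,308)); print("jar (572.7,45.4)",cv2.minEnclosingCircle(q))
q=sect(P,107,140,(105,160,230,268)); print("can (624.4,112.7)",circ(hullpts(q)))
q=sect(P,98,128,(105,150,298,332)); print("bottle (641.9,-6.6)",cv2.minAreaRect(q))
q=sect(P,50,62,(190,255,430,500)); print("reel",circ(hullpts(q)))
q=sect(P,26,38,(160,192,236,266)); print("tin 552.9 115.2",q.mean(0))
s,_=viewer.get_image("side"); cv2.imwrite("pics/s6.png",s)
E
```

```text
jar (572.7,45.4) ((573.1839599609375, 44.70429992675781), 26.689208984375)
can (624.4,112.7) (array([626.3401931 , 112.40012078]), np.float64(22.955430907624002))
bottle (641.9,-6.6) ((641.8077392578125, -6.565998077392578), (43.84111404418945, 44.00282287597656), 11.85294246673584)
reel (array([ 481.3670378 , -315.63175896]), np.float64(26.934453643433677))
tin 552.9 115.2 [552.97437  115.251144]
```

View pics/t6.png

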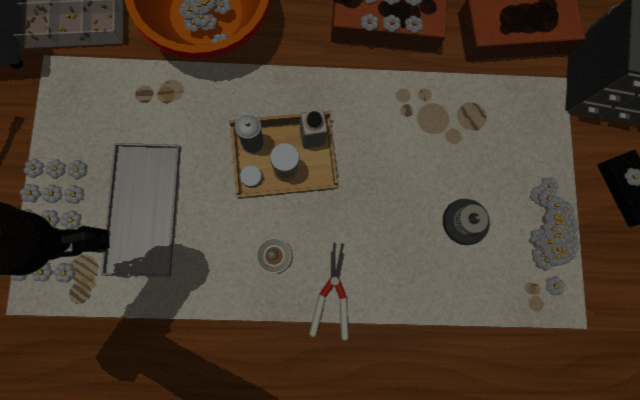

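View pics/s6.png

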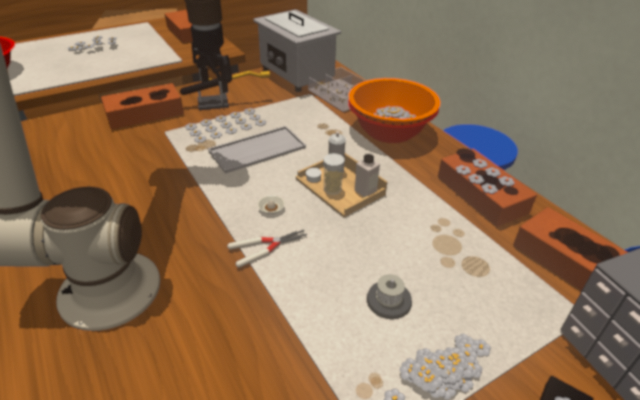

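Both views show the can (248,127), bottle (313,122) and jar (285,157) upright in the caddy within 2 mm of where they began. The reel is on its stand at (469,219), and the tin, dish and snips haven't moved. Handing in.

```bash
python3 -c "
from bench import arm; print(arm.job_done())"
```

```text
the job is handed in; nothing more can be done
None
```

I handed the job in at about 46 s: the reel rests on its stand's base over the spindle, the jar, bottle and can are upright within about 2 mm of their starting spots, and the tin, dish and snips are where they were.

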